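Find the burner cap that rocks and seat it

ROBOT

A 6-joint arm with a two-finger parallel gripper is mounted at the origin on the work surface. World frame = base frame: x ahead of the robot, y to its left, z up, the work surface at z = 0. Lengths are in m, angles in rad, forces in N, time in s.
With the tool pointing down it reaches from about 0.275 to 0.875 m from the base axis. Payload 12.5 kg.
Tool frame: the origin (TCP) lies on the centre line of the jaws, within the pads' length; the fingertips stand 25 mm ahead of it and the grasp point (between the pads) lies 6 mm ahead of it (robot.tips_ahead is the distance from the TCP to the fingertips, in m); z points along the fingers, y is the direction in which the jaws open and shut (so a half turn about z gives the same grasp; the last joint's range is limited). The gripper opens to 85 mm and grips with 20 to 120 N. Pads are 22 mm wide; open, the fingers measure 114 mm over their backs; the gripper's body (76 mm by 85 mm) begins 54 mm behind the grasp point. The pads swing forward as they close: fully open they stand 13 mm farther back than shut.
Start: joints at [-1.324, 0.351, 1.652, -0, 1.139, -0.085], TCP at [0.179, -0.52, 0.256] pointing down, gripper open.
Joint ranges: [-2.75, 2.75], [-0.79, 2.1], [0.01, 2.65], [-1.57, 4.71], [0.07, 3.14], [-2.87, 2.87]. Speed limits (rad/s): [2.22, 2.22, 2.79, 3.14, 3.14, 3.14].

INTERFACE

Orientations are given as a 3x3 rotation matrix whose columns are the frame's x, y, z axes.
In Python, from plant import robot gives the robot as it stands.
- The arm moves only by the shell command python3 -m jog 'ROWS' [FORCE]. ROWS is JSON, a list of rows, each an object of numbers: "grip": the gripper command: -1 is fully open, 1 is shut, values between are in proportion; "x", "y", "z": the shift along the tool's x, y, z in mm; "wx", "wy", "wz": the turn, a rotation vector about the tool's x, y, z in rad. A call has 1 to 5 rows; each row is the pose to reach, as a shift and turn from the pose measured when the call began, along the tool's axes at that moment; what a row does not reach only later rows make up. A row lasts 1/12 s, in which the tool goes at most 41.7 mm and 7.16 degrees, less where a joint would pass 70% of its speed; a pose out of reach is approached as far as the arm can. A call with a gripper value outside its range is refused whole. The fingers move at their own pace and stop on an object; FORCE is the grip in N (left out, the last holds). Time passes only in rows, so rows that repeat a pose let the fingers close. It gives the time, the measured TCP pose, the force and the opening at its end, in the units of the state.
- robot.state(): the state, without advancing time (a new reading comes with each control period).
- robot.snapshot(name): name is "scene" or "top" or "wrist"; returns the picture (400x640x3 uint8, red, green, blue); there is no depth.
- robot.get_calibration(name): a dict with "mtx" (3x3 intrinsics, pixels), "world_from_camera" (4x4, takes a point from camera to world coordinates). Camera axes: x right, y down, z forward; pixel columns grow to the right and rows downward; lengths in m; the calibration is good to about 2 mm. The wrist camera is an equidistant fisheye: a pixel r from the principal point sees the ray r / f radians off the axis. A picture is of the moment at which its call begins: read the wrist's pose just before it. get_calibration takes no time and is no camera call; for the wrist camera it gives the pose at the moment of the call.
- robot.job_done(): hands the job in, once; it reports no verdict.
The state is a dict: "clock": time; "joint_positions": joint angles; "joint_vel": joint speeds; "tau": joint torques, N m; "tool_pos": TCP position; "orientation": TCP orientation; "contact_force": force on the tool from outside, world axes, zero at the start; "ft_torque": the same for the moment, N m; "grip_width": opening from 0.0 (shut) to 1.0 (fully open).
Only numpy, scipy, OpenCV 4.12 (cv2) and the standard library are available. Lean on these libraries where they do the work, as an engineer would, in place of code of your own. Each camera call takes 0.05 s, during which the arm holds its last target. There are 200 camera calls.

TASK

The burner caps have just gone back on the gas hob after cleaning, and one of the four is not sitting in its burner. Press the caps with a fingertip near the rim, trying different sides, until you find the one that rocks under the finger, then nudge that cap sideways with the fingers until it drops in flat like the others. Do not grip or lift any cap, keep the other three seated, and leave the egg cup and the pastry wheel where they are.

Things in the scene. Friction and masses are not known exactly. Their poses are not given: they have to be found in the camera images.
- hob: gas hob fixed on the counter, pan supports taken off: stainless tray 500 mm deep (x), 560 mm wide (y), its top 10 mm above the counter; four knobs, up to 37 mm high, in a row along its near edge; four equal burner heads. Origin at the centre of its underside, on the counter; x away from the robot, y left, z up
- seat_near_left (a point): centre of the near left burner head (near or far from the robot, left is +y), at the height of its flat upper face, 36 mm above the counter, on which the cap's disc sits. The aluminium head is 82 mm across; the round recess in its top is 70 mm across, 7 mm deep
- seat_near_right (a point): centre of the near right burner head (near or far from the robot, left is +y), at the height of its flat upper face, 36 mm above the counter, on which the cap's disc sits. The aluminium head is 82 mm across; the round recess in its top is 70 mm across, 7 mm deep
- seat_far_left (a point): centre of the far left burner head (near or far from the robot, left is +y), at the height of its flat upper face, 36 mm above the counter, on which the cap's disc sits. The aluminium head is 82 mm across; the round recess in its top is 70 mm across, 7 mm deep
- seat_far_right (a point): centre of the far right burner head (near or far from the robot, left is +y), at the height of its flat upper face, 36 mm above the counter, on which the cap's disc sits. The aluminium head is 82 mm across; the round recess in its top is 70 mm across, 7 mm deep
- cap_a: burner cap, one of four identical loose black enamelled caps, 0.2 kg, one per burner, letters in no order: disc 86 mm across, 7 mm thick, origin at the centre of its underside, z up; under it a collar 66 mm across, 3.5 mm high, that fits the recess with 2 mm play all round. Seated, a cap is level, its top 43 mm above the counter
- cap_b: burner cap, one of four identical loose black enamelled caps, 0.2 kg, one per burner, letters in no order: disc 86 mm across, 7 mm thick, origin at the centre of its underside, z up; under it a collar 66 mm across, 3.5 mm high, that fits the recess with 2 mm play all round. Seated, it is firm under a press anywhere on top
- cap_c: burner cap, one of four identical loose black enamelled caps, 0.2 kg, one per burner, letters in no order: disc 86 mm across, 7 mm thick, origin at the centre of its underside, z up; under it a collar 66 mm across, 3.5 mm high, that fits the recess with 2 mm play all round. Unseated, it is 4 to 7 mm off centre and tilted 3.5 degrees, high on that side, its middle 2.5 mm too high
- cap_d: burner cap, one of four identical loose black enamelled caps, 0.2 kg, one per burner, letters in no order: disc 86 mm across, 7 mm thick, origin at the centre of its underside, z up; under it a collar 66 mm across, 3.5 mm high, that fits the recess with 2 mm play all round. Unseated: 1 to 4 N down on the high side, 28 mm from its centre, rocks it level; a few N sideways slide it home
- egg_cup: bystander: white ceramic egg cup, 49 mm across, 63 mm high, standing on the hob's tray between the burners. Origin at the centre of its foot
- pastry_wheel: bystander: beech pastry wheel lying on the counter to the right of the hob, 195 mm long, 25 mm high. Origin under it, 100 mm from the butt of the handle
Things that resemble listed ones, but are neither listed nor needed, are in the scene too. What is shaped like the cap_b but green or red is not meant.

How it is judged:
By the outcome, as a careful person would: the job done as asked, in the order asked, and still so for the second after the job is handed in, with the robot touching nothing.
It also fails if it takes over 58 s, if anything falls off the work surface, if the arm or the gripper's body presses on something with over 40 N, if the wrist force passes 120 N, or if a joint passes its speed limit or range.

## Working session

There is one attempt and no reset: what is moved stays moved. The work goes in short steps, Python scripts to look and compute and a shell command to move; the robot and the scene stay as the last step left them, time stands still between calls to the robot, and variables do not carry over. Pictures are saved under pics/ and viewed, about 8 in all and at most 12, crops included, and the job is handed in when it is done.

```bash
mkdir -p pics; ls
cat > h.py <<'E'
import numpy as np, cv2
from plant import robot
def snap(cam,name):
    c=robot.get_calibration(cam); im=robot.snapshot(cam)
    cv2.imwrite(f'pics/{name}.png',im[:,:,::-1]); np.savez(f'pics/{name}.npz',im=im,m=c['mtx'],T=c['world_from_camera'],fish=cam=='wrist')
    return im
def ray(name,px):
    d=np.load(f'pics/{name}.npz'); m=d['m'];T=d['T'];a=(px[0]-m[0,2])/m[0,0];b=(px[1]-m[1,2])/m[1,1]
    if d['fish']:
        r=np.hypot(a,b); v=np.array([a/r*np.sin(r),b/r*np.sin(r),np.cos(r)]) if r>1e-9 else np.array([0,0,1.])
    else: v=np.array([a,b,1.])
    return T[:3,3],T[:3,:3]@v
def onz(name,px,z):
    o,v=ray(name,px); return o+v*(z-o[2])/v[2]
E
python3 - <<'E'
from h import *
s=snap('top','top0'); t=snap('scene','scene0')
cv2.imwrite('pics/both.png',np.vstack([s,t])[:,:,::-1][:, :])
print(robot.state()); print(robot.get_calibration('top'))
E
```

```text
pics
{'clock': 0.1, 'joint_positions': array([-1.32361054e+00,  3.51181557e-01,  1.65235706e+00, -9.83754939e-06,
        1.13910068e+00, -8.45880715e-02]), 'joint_vel': array([ 0.00078929,  0.00025074, -0.00029289,  0.00021708,  0.00099374,
       -0.00020989]), 'tau': array([ 1.46970517e-03, -5.06832612e+01, -2.91875803e+01, -6.42227519e-05,
        2.61054462e-03, -4.17345603e-06]), 'tool_pos': array([ 0.17910816, -0.51973281,  0.25581383]), 'orientation': array([[ 9.45464716e-01,  3.25724423e-01, -2.64753119e-04],
       [ 3.25724521e-01, -9.45464177e-01,  1.01264779e-03],
       [ 7.95295284e-05, -1.04365934e-03, -9.99999452e-01]]), 'contact_force': array([-0.01062923,  0.23007383, -0.50956852]), 'ft_torque': array([ 0.02883536,  0.00440019, -0.00966528]), 'grip_width': 0.9978283006414997}
{'mtx': array([[363.31309999,   0.        , 318.54729006],
       [  0.        , 363.31309999, 197.49022486],
       [  0.        ,   0.        ,   1.        ]]), 'world_from_camera': array([[ 0.0132769 , -0.99454208,  0.10348808,  0.42228653],
       [-0.99974116, -0.01511564, -0.01700362, -0.07788291],
       [ 0.01847511, -0.10323554, -0.99448534,  1.08089728],
       [ 0.        ,  0.        ,  0.        ,  1.        ]])}
```

View pics/top0.png

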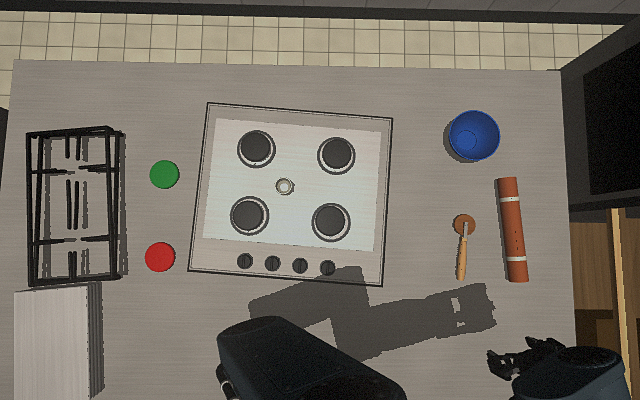

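View pics/scene0.png

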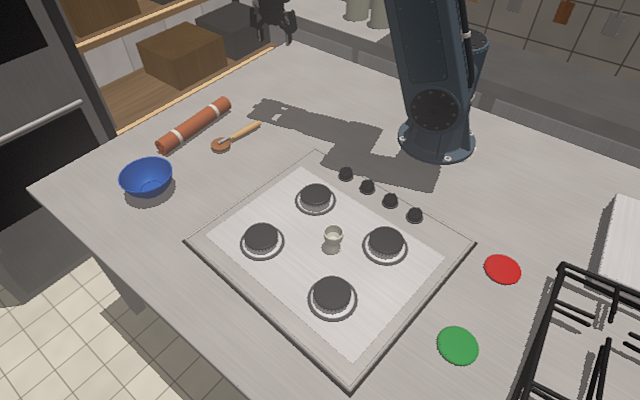

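The four black caps are at top pixels (256,148), (336,155), (249,215) and (331,222). Red (160,256) and green (164,174) discs are decoys, and so are the knobs at row ~265. The egg cup is at (285,186) and the pastry wheel at (462,245). Next I'll measure the caps and check them in one close crop.

Run:
```python
from h import *
im=np.load('pics/top0.npz')['im']
g=im.max(2)
cv2.imwrite('pics/crop.png',cv2.resize(im[120:280,185:395],None,fx=3.8,fy=3.7,interpolation=cv2.INTER_CUBIC)[:,:,::-1])
for u,v in [(256,148),(336,155),(249,215),(331,222)]:
    sub=g[v-25:v+25,u-25:u+25]
    m=((sub<75)*255).astype(np.uint8)
    cs,_=cv2.findContours(m,0,1); c=max(cs,key=cv2.contourArea)
    e=cv2.fitEllipse(c); p=np.array(e[0])+[u-25,v-25]
    print(p,np.round(e[1],1),cv2.contourArea(c),onz('top0',p,.043).round(4), int(sub[25,25]))
for p in [(208,102),(393,118),(382,286),(189,270)]: print(onz('top0',p,.01).round(3))
print('egg',onz('top0',(285,186),.06).round(3))
```

```text
[256.02653694 148.79310799] [36.9 37.7] 1089.0 [0.6697 0.0878 0.043 ] 68
[335.82678413 155.54178047] [36.8 37.4] 1077.5 [ 0.6538 -0.1443  0.043 ] 68
[249.20674324 215.26987267] [37.7 38.8] 1146.0 [0.4764 0.1012 0.043 ] 76
[330.53907776 221.85242844] [35.2 36.2] 779.5 [ 0.4609 -0.1308  0.043 ] 76
[0.819 0.243 0.01 ]
[ 0.78 -0.32  0.01]
[ 0.278 -0.284  0.01 ]
[0.318 0.275 0.01 ]
egg [0.56 0.   0.06]
```

View pics/crop.png

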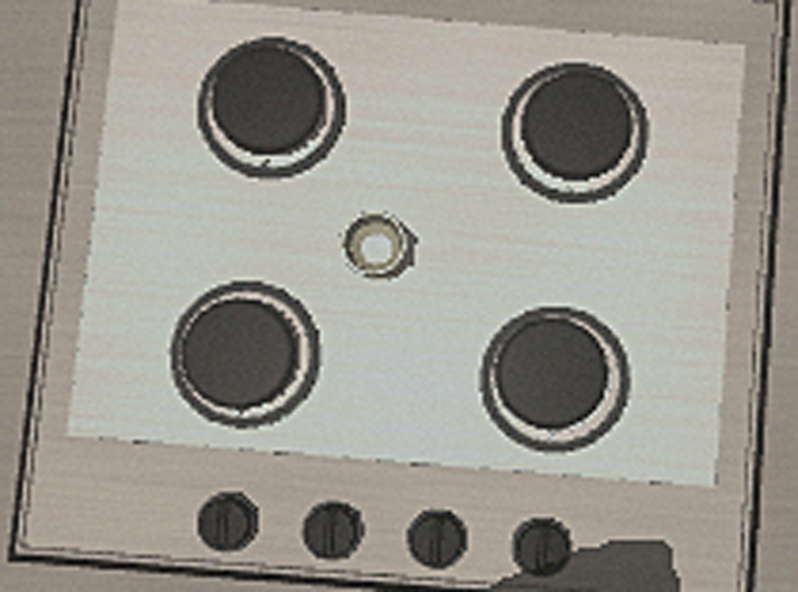

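The crop shows four black caps, each inside a bright and a dark ring on the tray. I'll get offsets between ring and cap with radial edges.

Run:
```python
from h import *
im=np.load('pics/top0.npz')['im']
g=cv2.GaussianBlur(im.max(2).astype(np.float32),(3,3),0)
th=np.radians(np.arange(0,360,6))
def samp(c,r):
    mx=(c[0]+np.outer(np.cos(th),r)).astype(np.float32); my=(c[1]+np.outer(np.sin(th),r)).astype(np.float32)
    return cv2.remap(g,mx,my,cv2.INTER_LINEAR)
def circ(P):
    P=np.array(P)[:,:2]; k=np.ones(len(P),bool)
    for _ in range(6):
        A=np.c_[2*P[k],np.ones(k.sum())]; s=np.linalg.lstsq(A,(P[k]**2).sum(1),rcond=None)[0]
        R=np.sqrt(s[2]+s[0]**2+s[1]**2); e=np.abs(np.hypot(*(P-s[:2]).T)-R); k=e<max(.0012,1.5*np.median(e))
    return (s[:2]*1000).round(1),round(R*1000,1),k.sum(),round(e[k].std()*1000,2)
for n,c in dict(FL=(256,148),FR=(336,155),NL=(249,215),NR=(331,222)).items():
    r=np.arange(8,25,.25); s=samp(c,r); d=np.gradient(s,axis=1)
    cap=[];ring=[]
    for i in range(len(th)):
        row=s[i]; j=next((j for j in range(len(r)) if row[j]>110),None)
        if j is not None and r[j]<19:
            k=max(0,j-6)+np.argmax(d[i,max(0,j-6):j+2]); cap.append(onz('top0',(c[0]+r[k]*np.cos(th[i]),c[1]+r[k]*np.sin(th[i])),.043))
        m=len(r)-1
        # outer ring edge: from outside inwards first dark
        j=next((j for j in range(len(r)-1,0,-1) if row[j]<130),None)
        if j is not None: ring.append(onz('top0',(c[0]+r[j]*np.cos(th[i]),c[1]+r[j]*np.sin(th[i])),.0105))
    C=circ(cap);R=circ(ring);print(n,'cap',C,'ring',R,'diff',C[0]-R[0])
```

```text
FL cap (array([679.5,  89.3]), np.float64(47.4), np.int64(33), np.float64(0.31)) ring (array([677.7,  93.1]), np.float64(57.9), np.int64(60), np.float64(0.22)) diff [ 1.8 -3.8]
FR cap (array([ 663.7, -146.1]), np.float64(46.8), np.int64(38), np.float64(0.61)) ring (array([ 661.4, -146.3]), np.float64(57.7), np.int64(59), np.float64(0.23)) diff [2.3 0.2]
NL cap (array([476.7, 103.7]), np.float64(42.9), np.int64(44), np.float64(0.31)) ring (array([478. , 106.8]), np.float64(57.6), np.int64(60), np.float64(0.27)) diff [-1.3 -3.1]
NR cap (array([ 464.5, -128.4]), np.float64(42.5), np.int64(42), np.float64(0.29)) ring (array([ 461.6, -132.8]), np.float64(57.5), np.int64(60), np.float64(0.17)) diff [2.9 4.4]
```

Ring geometry is consistent (58 mm radius, 200 mm spacing). The near-right cap looks about 5 mm off towards +x+y and is the prime suspect, so I'll confirm by pressing. I'm aligning the tool, shutting the fingers and going over it.

```bash
python3 -c "
from plant import robot;print(robot.tips_ahead)"
python3 -m jog '[{"x":40,"y":-27,"z":0,"wz":0.11,"grip":1},{"x":80,"y":-54,"z":0,"wz":0.22,"grip":1},{"x":115,"y":-80,"z":0,"wz":0.332,"grip":1},{"x":150,"y":-104,"z":10,"wz":0.332,"grip":1},{"x":185,"y":-128,"z":20,"wz":0.332,"grip":1}]' 20
python3 - <<'E'
from h import *
s=robot.state();p=s['tool_pos'];R=s['orientation']
print(R.round(3)); print('to NR mm tool',(R.T@(np.array([.462,-.131,.13])-p)*1000).round())
E
```

```text
0.025
[[ 0.945  0.326 -0.   ]
 [ 0.326 -0.945  0.001]
 [ 0.    -0.001 -1.   ]]
to NR mm tool [ 394. -275.  126.]$[0]: bad value
```

```bash
python3 -m jog '[{"grip":0.99,"x":30,"y":-20,"z":0,"wx":0,"wy":0,"wz":0.11}]' 20; python3 -m jog '[{"grip":1.0,"x":30.0,"y":-20.0,"z":0.0,"wx":0.0,"wy":0.0,"wz":0.11}]'; python3 -m jog
```

```text
clock: 0.18
tool_pos: [0.1992, -0.4935, 0.2555]
orientation: [[0.975, 0.221, -0.001], [0.221, -0.975, -0.0], [-0.001, 0.0, -1.0]]
contact_force: [0.1, 0.4, 0.1]
grip_width: 0.885
clock: 0.27
tool_pos: [0.2236, -0.4667, 0.2548]
orientation: [[0.994, 0.105, -0.001], [0.105, -0.994, 0.001], [-0.001, -0.001, -1.0]]
contact_force: [-0.0, -0.4, -0.4]
grip_width: 0.752invalid input
```

All keys are required. Continuing over the near-right burner.

```bash
python3 -m jog '[{"grip":1,"x":27,"y":-30,"z":0,"wx":0,"wy":0,"wz":0.105},{"grip":1,"x":54,"y":-61,"z":0,"wx":0,"wy":0,"wz":0.105},{"grip":1,"x":80,"y":-92,"z":0,"wx":0,"wy":0,"wz":0.105},{"grip":1,"x":107,"y":-122,"z":0,"wx":0,"wy":0,"wz":0.105},{"grip":1,"x":134,"y":-152,"z":0,"wx":0,"wy":0,"wz":0.105}]'
python3 -m jog '[{"grip":1,"x":25,"y":-30,"z":15,"wx":0,"wy":0,"wz":0},{"grip":1,"x":50,"y":-60,"z":30,"wx":0,"wy":0,"wz":0},{"grip":1,"x":75,"y":-85,"z":45,"wx":0,"wy":0,"wz":0},{"grip":1,"x":100,"y":-110,"z":60,"wx":0,"wy":0,"wz":0},{"grip":1,"x":110,"y":-130,"z":60,"wx":0,"wy":0,"wz":0}]'
python3 - <<'E'
from h import *
s=robot.state();p=s['tool_pos'];R=s['orientation']; snap('wrist','w1')
print(R.round(3)); print('to NR mm tool',(R.T@(np.array([.462,-.131,.13])-p)*1000).round())
E
```

```text
clock: 0.68
tool_pos: [0.3414, -0.2996, 0.2548]
orientation: [[1.0, 0.0, -0.001], [0.0, -1.0, 0.001], [-0.001, -0.001, -1.0]]
contact_force: [0.3, -0.0, -0.5]
grip_width: 0.003
clock: 1.1
tool_pos: [0.4524, -0.167, 0.1922]
orientation: [[1.0, 0.001, -0.004], [0.001, -1.0, 0.003], [-0.004, -0.003, -1.0]]
contact_force: [0.3, 0.0, -0.1]
grip_width: -0.002
[[ 1.     0.001 -0.004]
 [ 0.001 -1.     0.003]
 [-0.004 -0.003 -1.   ]]
to NR mm tool [ 10. -36.  62.]
```

View pics/w1.png

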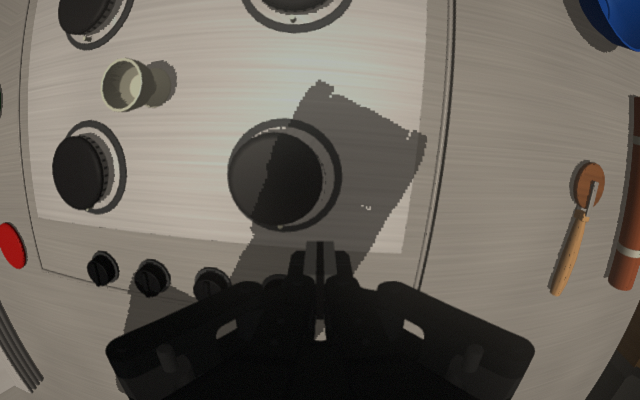

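The wrist view shows the near-right cap at about (276,178) in its ring at about (290,172). Fingertips are at (320,245), the egg cup at (125,85). I'll press at the suspected high side (+x+y) first: centre (464,-128) plus 28 mm at about 57°, so (479,-105).

```bash
python3 - <<'E'
from h import *
print(onz('w1',(276,178),.0445)*1000,onz('w1',(284.5,175),.0105)*1000)
E
python3 -m jog '[{"grip":1,"x":13,"y":-31,"z":35,"wx":0,"wy":0,"wz":0},{"grip":1,"x":26.5,"y":-62,"z":70,"wx":0,"wy":0,"wz":0},{"grip":1,"x":26.5,"y":-62,"z":105,"wx":0,"wy":0,"wz":0},{"grip":1,"x":26.5,"y":-62,"z":115,"wx":0,"wy":0,"wz":0},{"grip":1,"x":26.5,"y":-62,"z":115,"wx":0,"wy":0,"wz":0}]'
for i in 1 2 3 4; do :; done
python3 -m jog '[{"grip":1,"x":0,"y":0,"z":1,"wx":0,"wy":0,"wz":0},{"grip":1,"x":0,"y":0,"z":2,"wx":0,"wy":0,"wz":0}]'
python3 -m jog '[{"grip":1,"x":0,"y":0,"z":1,"wx":0,"wy":0,"wz":0},{"grip":1,"x":0,"y":0,"z":1,"wx":0,"wy":0,"wz":0}]'
```

```text
[ 468.92792258 -128.03625707   44.5       ] [ 464.75695257 -131.60994741   10.5       ]
clock: 1.57
tool_pos: [0.4769, -0.1012, 0.0748]
orientation: [[1.0, 0.004, -0.01], [0.004, -1.0, 0.005], [-0.01, -0.005, -1.0]]
contact_force: [0.4, -0.1, 0.4]
grip_width: -0.004
clock: 1.73
tool_pos: [0.477, -0.1016, 0.0734]
orientation: [[1.0, 0.004, -0.01], [0.004, -1.0, 0.005], [-0.01, -0.005, -1.0]]
contact_force: [-1.1, -0.8, 0.1]
grip_width: -0.003
clock: 1.9
tool_pos: [0.4775, -0.1022, 0.0736]
orientation: [[1.0, 0.003, -0.008], [0.003, -1.0, 0.005], [-0.008, -0.005, -1.0]]
contact_force: [0.1, -0.5, -0.5]
grip_width: -0.001
```

```bash
python3 -m jog '[{"grip":1,"x":0,"y":0,"z":1.5,"wx":0,"wy":0,"wz":0},{"grip":1,"x":0,"y":0,"z":1.5,"wx":0,"wy":0,"wz":0},{"grip":1,"x":0,"y":0,"z":1.5,"wx":0,"wy":0,"wz":0}]' | grep -E "tool|cont"
python3 -m jog '[{"grip":1,"x":0,"y":0,"z":1.5,"wx":0,"wy":0,"wz":0},{"grip":1,"x":0,"y":0,"z":1.5,"wx":0,"wy":0,"wz":0},{"grip":1,"x":0,"y":0,"z":1.5,"wx":0,"wy":0,"wz":0}]' | grep -E "tool|cont"
python3 -m jog '[{"grip":1,"x":0,"y":0,"z":1.5,"wx":0,"wy":0,"wz":0},{"grip":1,"x":0,"y":0,"z":1.5,"wx":0,"wy":0,"wz":0},{"grip":1,"x":0,"y":0,"z":1.5,"wx":0,"wy":0,"wz":0}]' | grep -E "tool|cont"
python3 -m jog '[{"grip":1,"x":0,"y":0,"z":1.5,"wx":0,"wy":0,"wz":0},{"grip":1,"x":0,"y":0,"z":1.5,"wx":0,"wy":0,"wz":0},{"grip":1,"x":0,"y":0,"z":1.5,"wx":0,"wy":0,"wz":0}]' | grep -E "tool|cont"
```

```text
tool_pos: [0.4778, -0.1025, 0.0726]
contact_force: [-0.2, -0.7, 1.1]
tool_pos: [0.4782, -0.1024, 0.0715]
contact_force: [-1.0, 2.0, 7.3]
tool_pos: [0.4783, -0.1023, 0.0714]
contact_force: [-7.7, 2.3, 24.7]
tool_pos: [0.4783, -0.1023, 0.0714]
contact_force: [-8.6, 2.7, 27.3]
```

Touching started at tip height 47.5 mm. The cap gave about 1 mm at 1–7 N, then went firm at 46.4 mm, where a seated cap is 43. So this cap (near right) is unseated and rocked level under the finger. Offset is about (3.5, 4) mm. I'll back off, move outside its +x+y rim and turn the tool so a flat side faces it.

```bash
python3 -m jog '[{"grip":1,"x":0,"y":0,"z":-20,"wx":0,"wy":0,"wz":0},{"grip":1,"x":0,"y":0,"z":-20,"wx":0,"wy":0,"wz":0},{"grip":1,"x":15,"y":-10,"z":-20,"wx":0,"wy":0,"wz":-0.12},{"grip":1,"x":30,"y":-21,"z":-20,"wx":0,"wy":0,"wz":-0.24},{"grip":1,"x":30,"y":-21,"z":-20,"wx":0,"wy":0,"wz":-0.36}]' 
python3 -m jog '[{"grip":1,"x":0,"y":0,"z":0,"wx":0,"wy":0,"wz":-0.12},{"grip":1,"x":0,"y":0,"z":0,"wx":0,"wy":0,"wz":-0.24},{"grip":1,"x":0,"y":0,"z":0,"wx":0,"wy":0,"wz":-0.36},{"grip":1,"x":0,"y":0,"z":0,"wx":0,"wy":0,"wz":-0.48},{"grip":1,"x":0,"y":0,"z":0,"wx":0,"wy":0,"wz":-0.52}]'
python3 - <<'E'
from h import *
snap('wrist','w2'); s=robot.state();p=s['tool_pos'];R=s['orientation']
print((R.T@(np.array([.508,-.0815,.0655])-p)*1000).round(1),p,R.round(3))
E
```

```text
clock: 3.32
tool_pos: [0.5104, -0.0803, 0.0914]
orientation: [[0.933, 0.361, -0.003], [0.361, -0.933, 0.004], [-0.002, -0.005, -1.0]]
contact_force: [-0.0, 0.1, -0.5]
grip_width: -0.001
clock: 3.73
tool_pos: [0.5103, -0.0802, 0.091]
orientation: [[0.624, 0.781, -0.003], [0.781, -0.624, 0.004], [0.001, -0.005, -1.0]]
contact_force: [0.1, 0.8, -0.3]
grip_width: -0.0
[-2.4 -0.9 25.5] [ 0.51028128 -0.08023019  0.09104595] [[ 0.625  0.78  -0.004]
 [ 0.78  -0.625  0.004]
 [ 0.001 -0.005 -1.   ]]
```

View pics/w2.png

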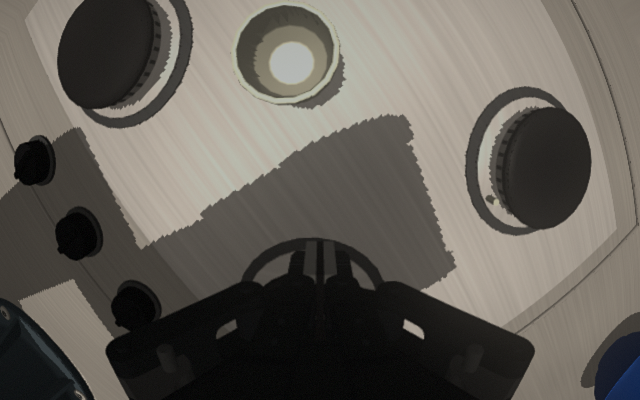

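The egg cup at (290,55) is well ahead and clear, and the cap lies behind the fingers (tool −x). Lowering to just above burner-head level, then advancing to near contact.

```bash
python3 -m jog '[{"grip":1,"x":0,"y":-3,"z":13,"wx":0,"wy":0,"wz":0},{"grip":1,"x":0,"y":-3,"z":25,"wx":0,"wy":0,"wz":0},{"grip":1,"x":0,"y":-3,"z":25.5,"wx":0,"wy":0,"wz":0},{"grip":1,"x":-3,"y":-3,"z":25.5,"wx":0,"wy":0,"wz":0},{"grip":1,"x":-6,"y":-3,"z":25.5,"wx":0,"wy":0,"wz":0}]'
python3 -m jog '[{"grip":1,"x":-1.5,"y":0,"z":0,"wx":0,"wy":0,"wz":0},{"grip":1,"x":-1.5,"y":0,"z":0,"wx":0,"wy":0,"wz":0},{"grip":1,"x":-1.5,"y":0,"z":0,"wx":0,"wy":0,"wz":0}]'|grep -E "tool|cont"
python3 -m jog '[{"grip":1,"x":-1.5,"y":0,"z":0,"wx":0,"wy":0,"wz":0},{"grip":1,"x":-1.5,"y":0,"z":0,"wx":0,"wy":0,"wz":0},{"grip":1,"x":-1.5,"y":0,"z":0,"wx":0,"wy":0,"wz":0}]'|grep -E "tool|cont"
```

```text
clock: 4.2
tool_pos: [0.5042, -0.0832, 0.0659]
orientation: [[0.626, 0.78, -0.003], [0.78, -0.626, 0.004], [0.001, -0.005, -1.0]]
contact_force: [-0.2, 0.4, 0.2]
grip_width: -0.004
tool_pos: [0.5035, -0.0846, 0.0664]
contact_force: [0.2, -0.7, 0.1]
tool_pos: [0.5026, -0.0858, 0.0665]
contact_force: [-0.2, 0.8, -0.5]
```

```bash
python3 -m jog '[{"grip":1,"x":-1.5,"y":0,"z":1.5,"wx":0,"wy":0,"wz":0},{"grip":1,"x":-1.5,"y":0,"z":1.5,"wx":0,"wy":0,"wz":0},{"grip":1,"x":-1.5,"y":0,"z":1.5,"wx":0,"wy":0,"wz":0}]'|grep -E "tool|cont"
python3 -m jog '[{"grip":1,"x":-1.5,"y":0,"z":0.5,"wx":0,"wy":0,"wz":0},{"grip":1,"x":-1.5,"y":0,"z":0.5,"wx":0,"wy":0,"wz":0},{"grip":1,"x":-1.5,"y":0,"z":0.5,"wx":0,"wy":0,"wz":0}]'|grep -E "tool|cont"
python3 -m jog '[{"grip":1,"x":-1.5,"y":0,"z":0,"wx":0,"wy":0,"wz":0},{"grip":1,"x":-1.5,"y":0,"z":0,"wx":0,"wy":0,"wz":0},{"grip":1,"x":-1.5,"y":0,"z":0,"wx":0,"wy":0,"wz":0}]'|grep -E "tool|cont"
```

```text
tool_pos: [0.5015, -0.087, 0.0649]
contact_force: [-1.3, 0.5, 0.5]
tool_pos: [0.5006, -0.0882, 0.0643]
contact_force: [0.4, -0.1, 0.4]
tool_pos: [0.4995, -0.0894, 0.0643]
contact_force: [0.8, 0.8, -0.4]
```

```bash
python3 -m jog '[{"grip":1,"x":-1.5,"y":0,"z":0,"wx":0,"wy":0,"wz":0},{"grip":1,"x":-1.5,"y":0,"z":0,"wx":0,"wy":0,"wz":0},{"grip":1,"x":-1.5,"y":0,"z":0,"wx":0,"wy":0,"wz":0}]'|grep -E "tool|cont"
python3 -m jog '[{"grip":1,"x":-1.5,"y":0,"z":0,"wx":0,"wy":0,"wz":0},{"grip":1,"x":-1.5,"y":0,"z":0,"wx":0,"wy":0,"wz":0},{"grip":1,"x":-1.5,"y":0,"z":0,"wx":0,"wy":0,"wz":0}]'|grep -E "tool|cont"
python3 - <<'E'
from h import *
im=snap('top','top1'); im2=snap('scene','scene1')
a=cv2.resize(im[180:265,285:385],(600,510),interpolation=cv2.INTER_CUBIC)
cv2.imwrite('pics/c1.png',cv2.resize(im2[165:245,275:355],(640,600),interpolation=cv2.INTER_CUBIC)[:,:,::-1])
E
```

```text
tool_pos: [0.4985, -0.0906, 0.0643]
contact_force: [1.1, 0.3, 0.1]
tool_pos: [0.4976, -0.0919, 0.0643]
contact_force: [0.4, 0.0, -0.7]
```

View pics/c1.png

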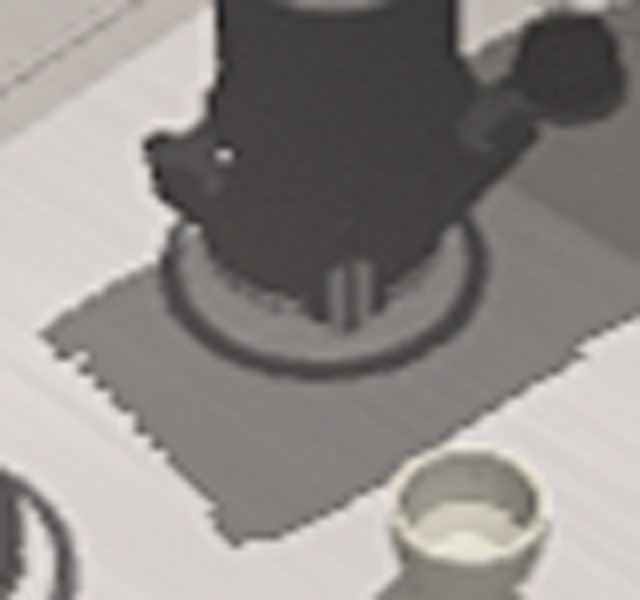

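Fingertips are at the cap's rim (350,310), hardly any force yet. Continuing in small steps.

```bash
python3 -m jog '[{"grip":1,"x":-1.5,"y":0,"z":0,"wx":0,"wy":0,"wz":0},{"grip":1,"x":-1.5,"y":0,"z":0,"wx":0,"wy":0,"wz":0},{"grip":1,"x":-1.5,"y":0,"z":0,"wx":0,"wy":0,"wz":0}]'|grep -E "tool|cont"
python3 -m jog '[{"grip":1,"x":-1.5,"y":0,"z":0,"wx":0,"wy":0,"wz":0},{"grip":1,"x":-1.5,"y":0,"z":0,"wx":0,"wy":0,"wz":0},{"grip":1,"x":-1.5,"y":0,"z":0,"wx":0,"wy":0,"wz":0}]'|grep -E "tool|cont"
```

```text
tool_pos: [0.4971, -0.0929, 0.0645]
contact_force: [2.2, 3.0, -0.6]
tool_pos: [0.4972, -0.0936, 0.0649]
contact_force: [5.5, 8.0, 0.5]
```

Force rose to 10 N where a seated cap with its collar against the recess wall would be (tip 51 mm from the seat centre, about 41 + 11). It has probably slid home at ~1 N. Backing off, lifting and looking.

```bash
python3 -m jog '[{"grip":1,"x":6,"y":0,"z":0,"wx":0,"wy":0,"wz":0},{"grip":1,"x":12,"y":0,"z":0,"wx":0,"wy":0,"wz":0},{"grip":1,"x":12,"y":0,"z":-25,"wx":0,"wy":0,"wz":0},{"grip":1,"x":12,"y":0,"z":-60,"wx":0,"wy":0,"wz":0},{"grip":1,"x":12,"y":0,"z":-95,"wx":0,"wy":0,"wz":0}]'
python3 -m jog '[{"grip":1,"x":0,"y":0,"z":-10,"wx":0,"wy":0,"wz":0.12},{"grip":1,"x":0,"y":0,"z":-10,"wx":0,"wy":0,"wz":0.24},{"grip":1,"x":0,"y":0,"z":-10,"wx":0,"wy":0,"wz":0.36},{"grip":1,"x":0,"y":0,"z":-10,"wx":0,"wy":0,"wz":0.48},{"grip":1,"x":0,"y":0,"z":-10,"wx":0,"wy":0,"wz":0.6}]'
python3 -m jog '[{"grip":1,"x":-20,"y":20,"z":0,"wx":0,"wy":0,"wz":0.12},{"grip":1,"x":-40,"y":40,"z":0,"wx":0,"wy":0,"wz":0.24},{"grip":1,"x":-60,"y":60,"z":0,"wx":0,"wy":0,"wz":0.3},{"grip":1,"x":-60,"y":60,"z":0,"wx":0,"wy":0,"wz":0.3}]'
python3 - <<'E'
from h import *
s=robot.state(); print(s['tool_pos'],s['orientation'].round(3))
w=snap('wrist','w3'); t=snap('top','top2')
cv2.imwrite('pics/c2.png',np.vstack([w,t])[:,:,::-1][:, :])
E
python3 -c "
import cv2;a=cv2.imread('pics/c2.png');cv2.imwrite('pics/c2.png',cv2.resize(a,(480,600)))"
```

```text
clock: 6.97
tool_pos: [0.504, -0.0842, 0.1604]
orientation: [[0.627, 0.779, -0.002], [0.779, -0.627, 0.004], [0.002, -0.004, -1.0]]
contact_force: [0.1, 0.2, -0.3]
grip_width: 0.001
clock: 7.38
tool_pos: [0.504, -0.0841, 0.1704]
orientation: [[0.959, 0.284, -0.002], [0.284, -0.959, 0.004], [-0.001, -0.005, -1.0]]
contact_force: [-0.2, 0.3, 0.6]
grip_width: -0.002
clock: 7.72
tool_pos: [0.4619, -0.1612, 0.1701]
orientation: [[1.0, -0.018, -0.003], [-0.018, -1.0, 0.004], [-0.003, -0.004, -1.0]]
contact_force: [-0.7, 0.8, -0.3]
grip_width: 0.004
[ 0.46189309 -0.16118379  0.17006298] [[ 1.    -0.018 -0.003]
 [-0.018 -1.     0.004]
 [-0.003 -0.004 -1.   ]]
```

View pics/w3.png

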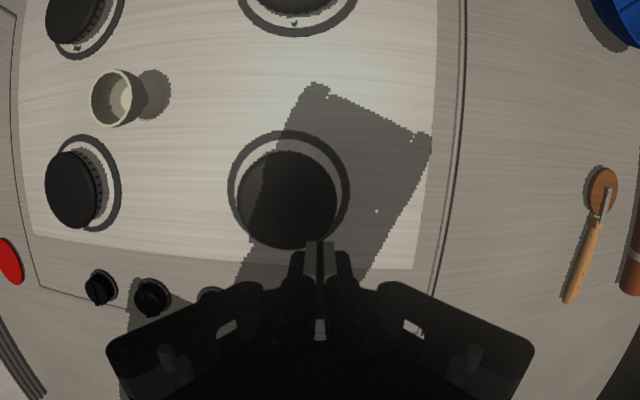

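The cap now looks centred in its ring (cap at (287,200), ring at (288,190), allowing for parallax). Confirming by touch on several sides, starting with the right side, where the tool already stands.

```bash
python3 - <<'E'
from h import *
print(onz('w3',(287,200),.043)*1000,onz('w3',(288.5,190),.0105)*1000)
E
python3 -m jog '[{"grip":1,"x":0,"y":0,"z":35,"wx":0,"wy":0,"wz":0},{"grip":1,"x":0,"y":0,"z":70,"wx":0,"wy":0,"wz":0},{"grip":1,"x":0,"y":0,"z":93,"wx":0,"wy":0,"wz":0},{"grip":1,"x":0,"y":0,"z":99,"wx":0,"wy":0,"wz":0},{"grip":1,"x":0,"y":0,"z":99,"wx":0,"wy":0,"wz":0}]'|grep -E "tool|cont"
python3 -m jog '[{"grip":1,"x":0,"y":0,"z":2.5,"wx":0,"wy":0,"wz":0},{"grip":1,"x":0,"y":0,"z":2.5,"wx":0,"wy":0,"wz":0},{"grip":1,"x":0,"y":0,"z":2.5,"wx":0,"wy":0,"wz":0}]'|grep -E "tool|cont"
python3 -m jog '[{"grip":1,"x":0,"y":0,"z":1.5,"wx":0,"wy":0,"wz":0},{"grip":1,"x":0,"y":0,"z":1.5,"wx":0,"wy":0,"wz":0},{"grip":1,"x":0,"y":0,"z":1.5,"wx":0,"wy":0,"wz":0}]'|grep -E "tool|cont"
python3 -m jog '[{"grip":1,"x":0,"y":0,"z":1.5,"wx":0,"wy":0,"wz":0},{"grip":1,"x":0,"y":0,"z":1.5,"wx":0,"wy":0,"wz":0},{"grip":1,"x":0,"y":0,"z":1.5,"wx":0,"wy":0,"wz":0}]'|grep -E "tool|cont"
```

```text
[ 464.8998532  -133.66439598   43.        ] [ 465.25939868 -131.65000681   10.5       ]
tool_pos: [0.4627, -0.1575, 0.0701]
contact_force: [0.7, -0.1, 0.6]
tool_pos: [0.4634, -0.1575, 0.0685]
contact_force: [-0.7, 0.4, 0.1]
tool_pos: [0.4637, -0.1576, 0.068]
contact_force: [-2.2, 0.1, 7.8]
tool_pos: [0.4637, -0.1576, 0.068]
contact_force: [-6.3, 2.1, 17.5]
```

Right side is firm at exactly 43.0 mm. Next the formerly high side (+x+y), then the near-left.

```bash
python3 -m jog '[{"grip":1,"x":0,"y":0,"z":-10,"wx":0,"wy":0,"wz":0},{"grip":1,"x":9,"y":-24,"z":-10,"wx":0,"wy":0,"wz":0},{"grip":1,"x":18,"y":-47,"z":-8,"wx":0,"wy":0,"wz":0},{"grip":1,"x":18,"y":-47,"z":-2.5,"wx":0,"wy":0,"wz":0},{"grip":1,"x":18,"y":-47,"z":-2.5,"wx":0,"wy":0,"wz":0}]'|grep -E "tool|cont"
python3 -m jog '[{"grip":1,"x":0,"y":0,"z":2,"wx":0,"wy":0,"wz":0},{"grip":1,"x":0,"y":0,"z":2,"wx":0,"wy":0,"wz":0},{"grip":1,"x":0,"y":0,"z":2,"wx":0,"wy":0,"wz":0}]'|grep -E "tool|cont"
python3 -m jog '[{"grip":1,"x":0,"y":0,"z":1.5,"wx":0,"wy":0,"wz":0},{"grip":1,"x":0,"y":0,"z":1.5,"wx":0,"wy":0,"wz":0},{"grip":1,"x":0,"y":0,"z":1.5,"wx":0,"wy":0,"wz":0}]'|grep -E "tool|cont"
python3 -m jog '[{"grip":1,"x":0,"y":0,"z":1.5,"wx":0,"wy":0,"wz":0},{"grip":1,"x":0,"y":0,"z":1.5,"wx":0,"wy":0,"wz":0},{"grip":1,"x":0,"y":0,"z":1.5,"wx":0,"wy":0,"wz":0}]'|grep -E "tool|cont"
echo near
python3 -m jog '[{"grip":1,"x":0,"y":0,"z":-10,"wx":0,"wy":0,"wz":0},{"grip":1,"x":-22,"y":10,"z":-10,"wx":0,"wy":0,"wz":0},{"grip":1,"x":-44,"y":20,"z":-8,"wx":0,"wy":0,"wz":0},{"grip":1,"x":-44,"y":20,"z":-2.5,"wx":0,"wy":0,"wz":0},{"grip":1,"x":-44,"y":20,"z":-2.5,"wx":0,"wy":0,"wz":0}]'|grep -E "tool|cont"
python3 -m jog '[{"grip":1,"x":0,"y":0,"z":2,"wx":0,"wy":0,"wz":0},{"grip":1,"x":0,"y":0,"z":2,"wx":0,"wy":0,"wz":0},{"grip":1,"x":0,"y":0,"z":2,"wx":0,"wy":0,"wz":0}]'|grep -E "tool|cont"
python3 -m jog '[{"grip":1,"x":0,"y":0,"z":1.5,"wx":0,"wy":0,"wz":0},{"grip":1,"x":0,"y":0,"z":1.5,"wx":0,"wy":0,"wz":0},{"grip":1,"x":0,"y":0,"z":1.5,"wx":0,"wy":0,"wz":0}]'|grep -E "tool|cont"
```

```text
tool_pos: [0.4824, -0.1101, 0.0707]
contact_force: [-1.0, -0.8, 1.1]
tool_pos: [0.4822, -0.1107, 0.0689]
contact_force: [-0.6, 0.2, -0.3]
tool_pos: [0.4823, -0.1111, 0.068]
contact_force: [-2.6, 2.0, 9.4]
tool_pos: [0.4823, -0.1112, 0.0679]
contact_force: [-6.3, 5.1, 24.4]
near
tool_pos: [0.4374, -0.1312, 0.0702]
contact_force: [1.1, 0.3, 1.0]
tool_pos: [0.438, -0.1312, 0.0682]
contact_force: [-0.1, -0.8, -0.0]
tool_pos: [0.4382, -0.1311, 0.0679]
contact_force: [-9.9, 0.7, 25.4]
```

All three sides are firm at 43 mm, so the cap is seated flat. Retreating upwards and taking a final look at everything.

```bash
python3 -m jog '[{"grip":1,"x":0,"y":0,"z":-35,"wx":0,"wy":0,"wz":0},{"grip":1,"x":0,"y":0,"z":-70,"wx":0,"wy":0,"wz":0},{"grip":1,"x":-25,"y":30,"z":-100,"wx":0,"wy":0,"wz":0},{"grip":1,"x":-50,"y":60,"z":-130,"wx":0,"wy":0,"wz":0},{"grip":1,"x":-70,"y":90,"z":-150,"wx":0,"wy":0,"wz":0}]'
python3 -m jog '[{"grip":1,"x":-20,"y":35,"z":0,"wx":0,"wy":0,"wz":0},{"grip":1,"x":-40,"y":70,"z":0,"wx":0,"wy":0,"wz":0},{"grip":1,"x":-60,"y":105,"z":0,"wx":0,"wy":0,"wz":0},{"grip":1,"x":-60,"y":105,"z":0,"wx":0,"wy":0,"wz":0}]'
python3 - <<'E'
from h import *
t=snap('top','top3'); a=np.load('pics/top0.npz')['im']
cv2.imwrite('pics/fin.png',np.vstack([a[90:300,180:500],t[90:300,180:500]])[:,:,::-1].repeat(1,0))
E
python3 -c "
import cv2;a=cv2.imread('pics/fin.png');cv2.imwrite('pics/fin.png',cv2.resize(a,None,fx=1.42,fy=1.42,interpolation=2))"
```

```text
clock: 11.48
tool_pos: [0.3743, -0.2111, 0.212]
orientation: [[1.0, -0.009, -0.001], [-0.009, -1.0, 0.004], [-0.001, -0.004, -1.0]]
contact_force: [-0.2, -1.9, 0.3]
grip_width: 0.001
clock: 11.82
tool_pos: [0.311, -0.3202, 0.2122]
orientation: [[1.0, -0.013, -0.001], [-0.013, -1.0, 0.001], [-0.001, -0.001, -1.0]]
contact_force: [0.0, 0.9, -0.4]
grip_width: 0.001
```

View pics/fin.png

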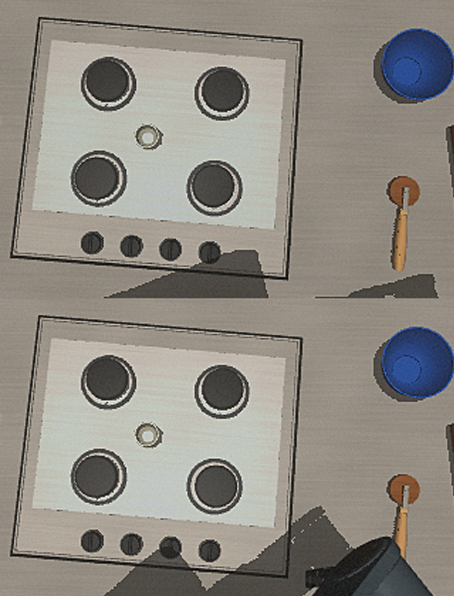

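Before (top) and after (bottom): the near-right cap (215,486) now sits in its ring, and the other caps, egg cup (148,435) and pastry wheel (403,490) haven't moved.

```bash
python3 -c "
from plant import robot;print(robot.job_done())"
```

```text
the job is handed in; nothing more can be done
None
```

The cap out of its burner was the near-right one, and it is now seated flat. I handed the job in at about 12 s of the 58 s allowed.

- **Finding it:** I pressed this cap first because the images showed it about 5 mm off centre. Its high side gave about 1 mm under the finger and then went firm at 46.4 mm, well above the seated 43 mm. I did not press the other three caps, as the first one rocked.
- **Seating it:** I nudged it sideways with the shut fingers from the +x+y side. The last push peaked at about 10 N, where the collar met the recess wall.
- **Checks:** Presses on three sides (right, the formerly high side, near) were all firm at 42.9–43.0 mm under up to about 27 N. The before and after top views show the other caps, the egg cup and the pastry wheel unmoved. The retracted robot covers part of the wheel's handle in the last view.

No check failed. The camera-based offsets differed from each other by 1–3 mm, so I relied on the presses for the final result.

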